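Kit the parts for the card unit's repair

TASK

Lay out the kit for the card unit's repair: put the motor, the feed roller, the heat sink and the roll of amber tape each into the dark block whose pocket matches its outline, lying flat on the pocket's floor within the rim and lengthwise with the pocket (the tape may lie any way round). Let go of everything, and leave the cream nylon spacer and the white connector housing where they lie.

Things in the scene. Friction and masses are not known exactly. Their poses are not given: they have to be found in the camera images.
- feed_motor: Small grey DC motor lying on its side: a 28 mm thick round can, 59 mm long over its white pinion. Origin: at the underside of the can (14 mm below the motor's axis), middle of its length; y along the axis towards the pinion. Grip across the can (28 mm, along x). It can roll. About 0.11 kg.
- feed_roller: Feed roller lying on its side: steel shaft 104 mm long with two black rubber rollers 18 mm thick, 18 mm long, centred 21 mm either side of the middle. Origin: underside of the rubber (9 mm below the axis), middle of the length; y along the shaft. Grip a rubber across (18 mm, along x); between them is only a 6 mm shaft. It can roll. About 0.05 kg.
- heat_sink: Black finned aluminium heat sink, 30 (x) x 40 (y) x 18 mm high, fins upward. Origin: centre of its underside. Grip across y (38 mm over the outer fins) or across x (30 mm). About 0.045 kg.
- tape_roll: Roll of amber heat-resistant tape lying flat: a ring 58 mm across, 18 mm high. Origin: centre of its underside, z up. Grip it from outside across the full 58 mm, in any direction (the hole in the middle is too narrow to use). About 0.07 kg.
- motor_nest: Dark block fixed on the bench, with a pocket that has a light grey floor. Origin: centre of the block's underside, below the pocket's centre; z up, y along the longer side. Pocket floor 4 mm, rim 8 mm above the bench. This one: rectangular pocket 44 (x) x 75 (y) mm, for the motor; block 66 x 97 mm.
- roller_nest: Dark block fixed on the bench, with a pocket that has a light grey floor. Origin: centre of the block's underside, below the pocket's centre; z up, y along the longer side. Pocket floor 4 mm, rim 8 mm above the bench. This one: long narrow pocket 34 (x) x 120 (y) mm, for the feed roller; block 56 x 142 mm.
- sink_nest: Dark block fixed on the bench, with a pocket that has a light grey floor. Origin: centre of the block's underside, below the pocket's centre; z up, y along the longer side. Pocket floor 4 mm, rim 8 mm above the bench. This one: short, nearly square pocket 46 (x) x 56 (y) mm, for the heat sink; block 68 x 78 mm.
- tape_nest: Dark block fixed on the bench, with a pocket that has a light grey floor. Origin: centre of the block's underside, below the pocket's centre; z up, y along the longer side. Pocket floor 4 mm, rim 8 mm above the bench. This one: round pocket 74 mm across, for the tape roll; block 96 x 96 mm.
- nylon_spacer: Cream nylon spacer, a small flat bar 16 x 34 x 9 mm with rounded ends, loose; a bystander. Origin: centre of its underside.
- connector_housing: White connector housing, 15 x 30 x 12 mm, loose; a bystander. Origin: centre of its underside.
Not all that is in view belongs to the job. Several things look just like the feed_motor: the one meant starts farthest to the robot's right.

How it is judged:
At the end, for the whole second after the job is handed in: Each part lies in its matching pocket: origin within 12 mm of the centre, less than 2 mm (heat sink, tape) or 4 mm (motor, roller) above the floor, level within 0.06 rad (motor, roller axes 0.04), all but the tape lengthwise with the pocket within 0.35 rad either way round; untouched, at rest (horizontal distance between feed_motor and motor_nest below 0.012 m and z of feed_motor in the frame of motor_nest between 0.001 and 0.008 m and linear speed of each of feed_motor, feed_roller, heat_sink, tape_roll below 0.02 m/s and angular speed of each of feed_motor, feed_roller, heat_sink, tape_roll below 0.3 rad/s and angle between feed_motor's own y axis and vertical between 1.53 and 1.61 rad and angle between the y axis of feed_motor and the y axis of motor_nest, either way round below 0.35 rad and horizontal distance between feed_roller and roller_nest below 0.012 m and z of feed_roller in the frame of roller_nest between 0.001 and 0.008 m and angle between feed_roller's own y axis and vertical between 1.53 and 1.61 rad and angle between the y axis of feed_roller and the y axis of roller_nest, either way round below 0.35 rad and horizontal distance between heat_sink and sink_nest below 0.012 m and z of heat_sink in the frame of sink_nest between 0.001 and 0.006 m and angle between each of heat_sink, tape_roll's own z axis and vertical below 0.06 rad and angle between the y axis of heat_sink and the y axis of sink_nest, either way round below 0.35 rad and horizontal distance between tape_roll and tape_nest below 0.012 m and z of tape_roll in the frame of tape_nest between 0.001 and 0.006 m).
It fails at once if the nylon spacer is shifted (distance of nylon_spacer from where it was at the start of the episode above 0.02 m).
It fails at once if the connector housing is shifted (distance of connector_housing from where it was at the start of the episode above 0.02 m).
It also fails if it takes over 120 s, if anything falls off the work surface, if the arm or the gripper's body presses on something with over 40 N, if the wrist force passes 120 N, or if a joint passes its speed limit or range.

ROBOT

A 7-joint arm with a two-finger parallel gripper is mounted at the origin on a cart in front of the work surface, level with it; the furniture and walls round the work are solid. World frame = base frame: x ahead of the robot, y to its left, z up, the work surface at z = 0. Lengths are in m, angles in rad, forces in N, time in s.
With the tool pointing down it reaches from about 0.425 to 0.875 m from the base axis. Payload 8.4 kg.
Tool frame: the origin (TCP) lies at the very end of the fingers, on their centre line; the grasp point (between the pads) lies 19 mm behind it; z points along the fingers, y is the line along which they close (so a half turn about z gives the same grasp; the last joint's range is limited). The gripper opens to 85 mm and grips with 20 to 120 N. Pads are 22 mm wide; open, the fingers measure 114 mm over their backs; the gripper's body (76 mm by 85 mm) begins 54 mm behind the grasp point. The pads swing forward as they close: fully open they stand 13 mm farther back than shut.
Start: joints at [-0.099, 0.333, 0.04, 1.465, -0.013, 1.343, -0.059], TCP at [0.65, -0, 0.231] pointing down, gripper open.
Joint ranges: [-2.58, 2.58], [-0.38, 2.09], [-1.3, 1.39], [0.25, 2.4], [-1.5, 4.64], [0.08, 2.09], [-2.65, 2.65]. Speed limits (rad/s): [2.22, 2.22, 2.79, 2.79, 3.14, 3.14, 3.14].

INTERFACE

Orientations are given as [roll, pitch, yaw] about the fixed x, y, z axes, in that order (R = Rz(yaw) Ry(pitch) Rx(roll)).
In Python, from station import get_state, get_image, hand_in, boxes_of, regions_of gives the robot as it stands.
- The arm moves only by the tool carry_out, never from a script. Its argument "series" is text: rows parted by semicolons, each of 6 numbers parted by spaces: the shift along the world's x, y, z in mm, then the turn, a rotation vector about the world's x, y, z in rad. A call has 1 to 20 rows; each row is the pose to reach, as a shift and turn from the pose commanded when the call began; what a row does not reach only later rows make up. A row lasts 1/8 s, in which the tool goes at most 62.5 mm and 10.7 degrees, less where a joint would pass 70% of its speed; a pose out of reach is approached as far as the arm can. A call with a gripper value outside its range is refused whole. "grip" is the finger opening in mm, from 0 to 85.4, set as the call begins (left out, the last holds). The fingers move at their own pace and stop on an object; "force" is the grip in N (left out, the last holds). Time passes only in rows, so rows that repeat a pose let the fingers close. It gives the time, the measured TCP pose, the force, the opening and the grip force at its end, in the units of the state.
- get_state(): the state, without advancing time (a new reading comes with each control period).
- get_image(name): name is "scene" or "side" or "wrist"; returns a dict with "color" (420x560x3 uint8, red, green, blue), "range_z" (420x560 float32, m along the optical axis (not along the pixel's ray), 0 where there is no reading), "fovy" (degrees; the focal length in pixels is half the picture's height over the tangent of half this angle, whatever the lens; pixels are square), "cx", "cy" (the principal point, pixels), "world_to_cam" (4x4, takes a point from world to camera coordinates). Camera axes: x right, y up, looking along -z (the intrinsics and any distortion apply to the point x, -y, -z); pixel columns grow to the right and rows downward; lengths in m; the calibration is good to about 2 mm. A picture is of the moment at which its call begins.
- hand_in(): hands the job in; it is judged then, once.
Trained networks look in the newest picture that a camera, given by its name, has taken for a name from the list of things; names that differ only in an ending like _2 or _b are one class to them, and where a whole thing is asked for, a point or a joint stands for the part that bears it (a point fixed in the world has none). Each returns a list of dicts, best first, with "conf" (0 to 1); they miss things now and then, are a little off and sometimes report something else, mostly with a low value. They report only what shows in the picture. A call takes as long as a camera call. They do not tell look-alikes from the thing itself.
- boxes_of(camera, query): "rect" ([left, top, right, bottom] in pixels, round what is visible of it).
- regions_of(camera, query): "region" (420x560 bool, what is visible of it) and "rect" ([left, top, right, bottom] in pixels, round what is visible of it).
The state is a dict: "clock": time; "qpos": joint angles; "dq": joint speeds; "joint_torque": joint torques, N m; "tcp_pos": TCP position; "tcp_rot": TCP orientation; "wrist_force": force on the tool from outside, world axes, zero at the start; "moment": the same for the moment, N m; "width": finger opening in m; "grip_force": force on a finger pad.
Only numpy, scipy, OpenCV 4.12 (cv2) and the standard library are available. Lean on these libraries where they do the work, as an engineer would, in place of code of your own. Each camera call takes 0.05 s, during which the arm holds its last target. There are 200 camera calls.

## Working session

There is one attempt and no reset: what is moved stays moved. The work goes in short steps, Python scripts to look and compute and a tool call to move; the robot and the scene stay as the last step left them, time stands still between calls to the robot, and variables do not carry over. Pictures are saved under pics/ and viewed, at most 14 in all, crops included, and the job is handed in when it is done.

Besides the shell and the picture viewer there is one more tool, called after "Request:" as name(argument=value, ...), one argument or row to a line, values as JSON. carry_out: Moves the arm, as the interface text tells. Its arguments: {"type":"object","properties":{"series":{"type":"string"},"grip":{"type":"number"},"force":{"type":"number"}},"required":["series"]}

```bash
mkdir -p pics
cat > h.py <<'E'
import numpy as np, cv2
from station import *
def snap(n,f=None):
    im=get_image(n)
    if f: cv2.imwrite('pics/'+f,cv2.cvtColor(im['color'],cv2.COLOR_RGB2BGR))
    return im
def cloud(im):
    h,w=im['range_z'].shape; f=h/2/np.tan(np.radians(im['fovy'])/2)
    z=im['range_z']; u,v=np.meshgrid(np.arange(w),np.arange(h))
    P=np.stack([(u-im['cx'])/f*z,-(v-im['cy'])/f*z,-z,np.ones_like(z)],-1)
    W=P@np.linalg.inv(im['world_to_cam']).T
    W=W[...,:3]; W[z==0]=np.nan
    return W
def rect(W,m,zlo=0.0,zhi=1):
    p=W[m]; p=p[np.isfinite(p).all(1)]; p=p[(p[:,2]>zlo)&(p[:,2]<zhi)]
    if len(p)<8: return None
    r=cv2.minAreaRect((p[:,:2]*1000).astype(np.float32))
    return np.round(r[0],1),np.round(r[1],1),round(r[2],1),np.round(np.percentile(p[:,2]*1000,[5,50,95]),1),len(p)
E
python3 - <<'E'
from h import *
for n in ('scene','side'):
    im=snap(n,n+'1.png'); W=cloud(im); print(n,list(im.keys()),im['fovy'],np.linalg.inv(im['world_to_cam'])[:3,3])
    for q in 'feed_motor feed_roller heat_sink tape_roll motor_nest roller_nest sink_nest tape_nest nylon_spacer connector_housing'.split():
        for d in regions_of(n,q)[:5]:
            print(q,round(d['conf'],2),np.round(d['rect']),rect(W,d['region']))
E
```

```text
scene ['color', 'range_z', 'fovy', 'cx', 'cy', 'world_to_cam'] 42.89554216791739 [-0.2402284  -0.40818629  1.09092158]
feed_roller 0.5 [366. 284. 403. 306.] (array([ 469.5, -295.8]), array([17.2, 98.6]), 60.4, array([ 6.8, 13. , 19.2]), 170)
heat_sink 0.72 [232. 222. 252. 236.] (array([461.7, 103.7]), array([41.3, 39.6]), 12.6, array([ 1.7, 11.6, 19. ]), 186)
heat_sink 0.63 [365. 282. 405. 305.] (array([ 472.7, -293.8]), array([ 24. , 102.7]), 60.4, array([ 4.4, 12.8, 19. ]), 212)
heat_sink 0.39 [311. 199. 361. 241.] (array([622.1, -88.8]), array([100.7, 100.5]), 74.4, array([ 1.2,  5.8, 10.6]), 1046)
tape_roll 0.58 [232. 189. 237. 199.] (array([550. , 186.5]), array([31.3, 16.2]), 72.3, array([ 4.6, 10. , 13.9]), 54)
motor_nest 0.85 [376. 230. 423. 264.] (array([ 621. , -272.3]), array([98.9, 71.2]), 68.4, array([ 1.2,  5.5, 10.1]), 813)
roller_nest 0.84 [205. 151. 252. 184.] (array([639.3, 274.4]), array([151.4,  66.6]), 76.4, array([ 1.1,  5.5, 10.4]), 749)
sink_nest 0.82 [290. 244. 334. 280.] (array([469.2, -96.6]), array([85.4, 73.4]), 67.4, array([ 1.3,  5.8, 10.9]), 745)
tape_
[... 1363 characters left out ...]
. 298.] (array([641.6, 276.1]), array([143.5,  65.4]), 76.7, array([1.8, 5.8, 9.6]), 1410)
sink_nest 0.58 [311. 188. 353. 212.] (array([473.7, -96.1]), array([83.7, 78.4]), 72.1, array([1.3, 5.5, 9.6]), 595)
tape_nest 0.68 [252. 171. 301. 197.] (array([621.8, -87.6]), array([111.5,  99. ]), 72.0, array([1.6, 5.6, 9.6]), 897)
nylon_spacer 0.45 [316. 165. 325. 176.] (array([ 545.7, -191.2]), array([16.1, 34.1]), 14.8, array([ 1.8,  8.2, 11. ]), 56)
nylon_spacer 0.26 [295. 234. 310. 258.] (array([462.2,  97.4]), array([33.9, 60.7]), 10.6, array([ 2.7, 15.2, 18.9]), 248)
connector_housing 0.46 [242. 252. 253. 264.] (array([551.8, 189.9]), array([34.8, 15.7]), 75.1, array([ 4. , 10.2, 14. ]), 89)
```

```bash
python3 -c "
import cv2;import numpy as np
" ; ls pics
```

```text
scene1.png
side1.png
```

View pics/scene1.png

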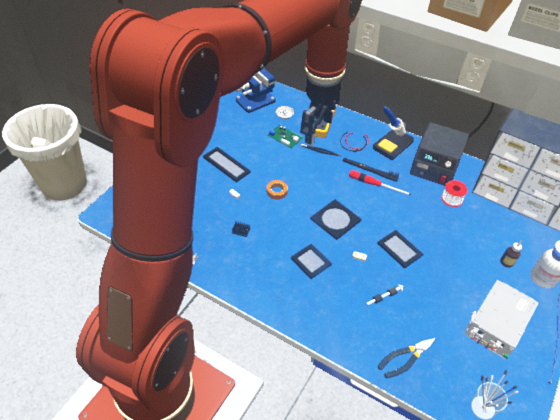

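View pics/side1.png

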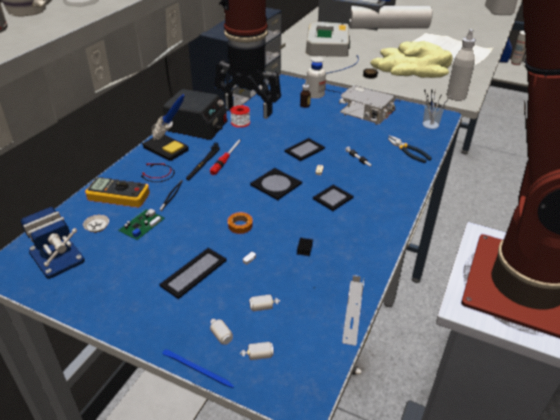

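The scene view shows the roller at (385,294), heat sink (241,229), tape (277,189), and the nests at (227,163), (336,218), (400,248) and (311,262). The side view shows three white-looking motors at (263,302), (221,331) and (260,351). The first of these, at y≈0.30, is the farthest right, so it is the one I want. Next I'll hover over the sink for a close look.

Request:
carry_out(
  series="-188 80 30 0 0 0;-188 80 30 0 0 0;-188 80 30 0 0 0;-188 80 30 0 0 0;-188 80 30 0 0 0;-188 80 30 0 0 0",
  grip=85,
)

```text
clock: 1.85
tcp_pos: [0.4629, 0.0792, 0.2611]
tcp_rot: [3.142, 0.0, 1.57]
wrist_force: [1.1, 0.3, 0.4]
width: 0.0847
grip_force: 0.0
```

```bash
cat > w.py <<'E'
from h import *
import sys
s=get_state(); print(s['clock'],np.round(s['tcp_pos'],4),np.round(s['tcp_rot'],3),s['width'])
im=snap('wrist',sys.argv[1] if sys.argv[1]!='-' else None); W=cloud(im)
for q in sys.argv[2:]:
    for d in regions_of('wrist',q)[:3]:
        if d['conf']<.3: continue
        m=cv2.erode(d['region'].astype(np.uint8),np.ones((3,3)))>0
        print(q,round(d['conf'],2),np.round(d['rect']),rect(W,d['region'],.004 if 'nest' not in q else .006,.06))
E
python3 w.py w1.png heat_sink tape_roll connector_housing feed_motor sink_nest; python3 -c "
from h import *
im=get_image('wrist');print(im['fovy'],np.linalg.inv(im['world_to_cam']).round(3))"
```

```text
1.85 [0.4629 0.0792 0.2611] [3.142 0.    1.57 ] 0.08472601005850065
heat_sink 0.75 [263. 129. 292. 165.] (array([459.5, 104.3]), array([28.5, 37.5]), 11.7, array([ 4.3, 13.7, 18.6]), 684)
tape_roll 0.69 [397. 130. 454. 184.] (array([626. ,  96.5]), array([57.1, 57.1]), 88.6, array([ 7.3, 17.6, 19. ]), 1686)
connector_housing 0.95 [360.  52. 378.  82.] (array([552.2, 187.8]), array([29.7, 14.7]), 76.2, array([ 9.1, 11.4, 12.8]), 382)
sink_nest 0.68 [256. 267. 322. 332.] (array([470.2, -97.9]), array([79.4, 68.5]), 70.0, array([6.4, 7.6, 8.8]), 1340)
62.89892667913736 [[ 1.     0.     0.001  0.463]
 [-0.001  0.95   0.312  0.159]
 [-0.001 -0.312  0.95   0.403]
 [ 0.     0.     0.     1.   ]]
```

View pics/w1.png

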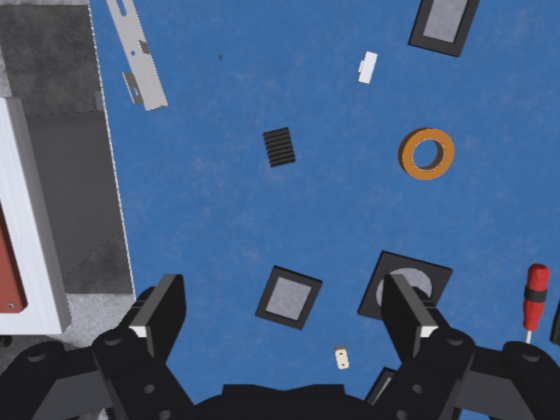

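The wrist view is clear. It shows the sink at (279,147), tape (427,154), connector (368,67), sink nest (290,297) and spacer (341,357). I'll grasp the sink across x.

Request:
carry_out(
  series="-2 24 -60 0 0 0.1;-2 24 -120 0 0 0.204;-2 24 -180 0 0 0.204;-2 24 -225 0 0 0.204;-2 24 -240 0 0 0.204;-2 24 -250 0 0 0.204;-2 24 -257 0 0 0.204;-2 24 -257 0 0 0.204;-2 24 -257 0 0 0.204",
)

```text
clock: 3.32
tcp_pos: [0.4607, 0.1042, 0.0052]
tcp_rot: [3.14, -0.0, 1.775]
wrist_force: [-0.2, 0.1, -0.2]
width: 0.0851
grip_force: 0.0
```

Request:
carry_out(
  series="0 0 0 0 0 0;0 0 0 0 0 0;0 0 0 0 0 0;0 0 0 0 0 0;0 0 0 0 0 0;0 0 0 0 0 0;0 0 0 0 0 0;0 0 0 0 0 0",
  grip=15,
  force=30,
)

```text
clock: 4.32
tcp_pos: [0.4602, 0.1041, 0.0045]
tcp_rot: [3.141, -0.0, 1.775]
wrist_force: [-0.3, -0.4, 5.3]
width: 0.0293
grip_force: 30.5
```

Request:
carry_out(
  series="0 0 10 0 0 0;0 0 40 0 0 0;0 0 100 0 0 0;0 0 150 0 0 0;0 0 150 0 0 0",
)

```text
clock: 4.95
tcp_pos: [0.4622, 0.1047, 0.1586]
tcp_rot: [3.134, -0.001, 1.775]
wrist_force: [-0.3, -0.3, -1.6]
width: 0.0295
grip_force: 30.0
```

```bash
python3 w.py w2.png heat_sink sink_nest tape_nest tape_roll
```

```text
4.95 [0.4622 0.1047 0.1586] [ 3.134e+00 -1.000e-03  1.775e+00] 0.02947966569921912
heat_sink 0.57 [244. 234. 319. 330.] None
sink_nest 0.96 [237. 334. 295. 388.] (array([479.8, -84.6]), array([48.4, 59.4]), 70.2, array([6.4, 7.5, 8.5]), 772)
tape_nest 0.65 [380. 372. 440. 420.] (array([655.2, -99.5]), array([75.2, 31.7]), 69.4, array([6.5, 7.5, 8.5]), 299)
tape_nest 0.47 [240. 334. 298. 390.] (array([479.8, -84.6]), array([48.4, 59.4]), 70.2, array([6.4, 7.5, 8.5]), 775)
tape_roll 0.7 [421. 203. 495. 272.] (array([626.2,  96.6]), array([57.5, 58.1]), 77.3, array([ 6.4, 17.4, 18.7]), 2804)
```

View pics/w2.png

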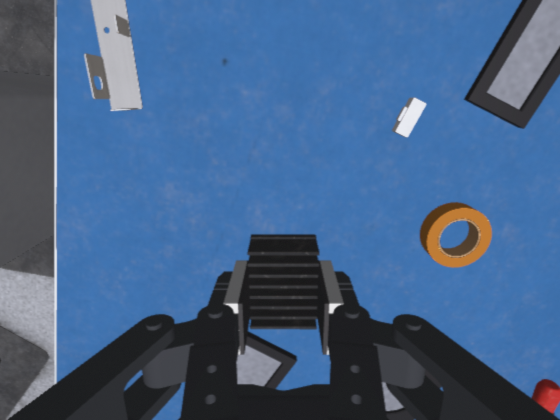

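The sink is held square between the fingers at (283,282). Now I'll place it in its nest.

Request:
carry_out(
  series="2 -45 0 0 0 -0.15;4 -105 0 0 0 -0.32;8 -165 0 0 0 -0.48;10 -202 0 0 0 -0.553;10 -202 -40 0 0 -0.553;10 -202 -90 0 0 -0.553;10 -202 -120 0 0 -0.553;10 -202 -135 0 0 -0.553;10 -202 -142 0 0 -0.553;10 -202 -144 0 0 -0.553;10 -202 -144 0 0 -0.553;10 -202 -144 0 0 -0.553",
)

```text
clock: 6.7
tcp_pos: [0.4705, -0.0981, 0.0111]
tcp_rot: [3.14, -0.0, 1.222]
wrist_force: [-0.2, -0.0, -0.2]
width: 0.0293
grip_force: 29.9
```

Request:
carry_out(
  series="0 0 0 0 0 0;0 0 0 0 0 0;0 0 0 0 0 0;0 0 0 0 0 0;0 0 0 0 0 0",
  grip=60,
)

```text
clock: 7.32
tcp_pos: [0.47, -0.098, 0.0103]
tcp_rot: [-3.142, 0.0, 1.222]
wrist_force: [-0.1, -0.3, -0.8]
width: 0.0603
grip_force: 0.0
```

Request:
carry_out(
  series="0 -20 40 0 0 0;0 -60 100 0 0 0.1;0 -90 150 0 0 0.25;0 -90 210 0 0 0.349;0 -90 240 0 0 0.349;0 -90 240 0 0 0.349",
  grip=85,
)

```text
clock: 8.07
tcp_pos: [0.4712, -0.1886, 0.2531]
tcp_rot: [3.137, 0.001, 1.57]
wrist_force: [0.8, 0.0, 0.0]
width: 0.0847
grip_force: 0.0
```

```bash
python3 w.py w3.png heat_sink sink_nest tape_nest feed_roller motor_nest nylon_spacer
```

```text
8.075 [ 0.4712 -0.1886  0.2531] [3.137e+00 1.000e-03 1.570e+00] 0.08470374271844629
heat_sink 0.72 [263.  64. 299. 108.] (array([471.3, -98.3]), array([41.1, 30.7]), 69.0, array([ 6.7,  8.8, 22.7]), 1148)
sink_nest 0.69 [241.  37. 323. 134.] (array([470., -98.]), array([78., 68.]), 69.9, array([6.6, 7.9, 9.4]), 2621)
tape_nest 0.73 [369.  12. 486. 136.] (array([623.6, -87.8]), array([96.3, 96.8]), 74.4, array([6.6, 7.9, 9.3]), 4849)
feed_roller 0.65 [246. 234. 318. 275.] (array([ 472.2, -293.6]), array([ 17.1, 100.3]), 59.9, array([ 9.1, 13.9, 17.9]), 664)
motor_nest 0.98 [366. 190. 449. 279.] (array([ 622.8, -271.2]), array([97.5, 67.4]), 69.0, array([6.4, 7.7, 8.9]), 1961)
nylon_spacer 0.77 [336. 161. 358. 186.] (array([ 545.9, -194.2]), array([15.4, 33.7]), 15.1, array([ 5.6,  8.7, 10. ]), 362)
```

View pics/w3.png

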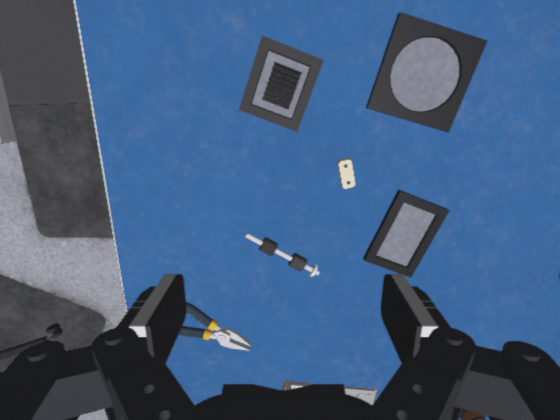

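The sink lies in its pocket at (283,86), within 1 mm. The roller is at (283,256) with rubbers at (269,247) and (298,263), and the pliers are nearby at (220,330). I'll locate the rubbers exactly.

Run:
```python
from h import *
im=get_image('wrist'); W=cloud(im); c=im['color'].max(2)
d=regions_of('wrist','feed_roller')[0]
m=d['region']&(c<80)&(W[...,2]>.006)&(W[...,2]<.03)
n,l,s,ce=cv2.connectedComponentsWithStats(m.astype(np.uint8))
for i in range(1,n):
    if s[i,4]>30: print(s[i],rect(W,l==i))
# tall things within 75mm of the roller, excluding itself
k=(W[...,2]>.004)&(np.hypot(W[...,0]-.48,W[...,1]+.3)<.11)&~cv2.dilate(d['region'].astype(np.uint8),np.ones((9,9))).astype(bool)
n,l,s,ce=cv2.connectedComponentsWithStats(k.astype(np.uint8))
for i in range(1,n):
    if s[i,4]>30: print('other',s[i],rect(W,l==i))
```

```text
[263 240  17  17 186] (array([ 454.8, -282.2]), array([14.5, 16.2]), 58.3, array([ 9.6, 16. , 18.2]), 186)
[292 256  17  13 121] (array([ 489.7, -299.7]), array([20.5, 12. ]), 11.2, array([ 9.8, 14.9, 17.9]), 121)
other [368 239  13  29 211] (array([ 587.2, -291.4]), array([33.4, 15.5]), 69.5, array([5.3, 7.7, 8.9]), 211)
other [381 306  25  57 296] (array([ 512.8, -197.7]), array([1.1, 5.4]), 2.9, array([264.6, 280. , 291.6]), 296)
```

Request:
carry_out(
  series="-15 -50 -30 0 0 0.18;-15 -94 -60 0 0 0.36;-15 -94 -100 0 0 0.54;-15 -94 -130 0 0 0.72;-15 -94 -150 0 0 0.9;-15 -94 -170 0 0 1.047;-15 -94 -210 0 0 1.047;-15 -94 -230 0 0 1.047;-15 -94 -240 0 0 1.047;-15 -94 -247 0 0 1.047;-15 -94 -247 0 0 1.047;-15 -94 -247 0 0 1.047",
  grip=50,
)

```text
clock: 10.02
tcp_pos: [0.4555, -0.2823, 0.004]
tcp_rot: [3.141, 0.001, 2.618]
wrist_force: [0.2, 0.4, 0.7]
width: 0.0503
grip_force: 0.0
```

Request:
carry_out(
  series="0 0 0 0 0 0;0 0 0 0 0 0;0 0 0 0 0 0;0 0 0 0 0 0;0 0 0 0 0 0;0 0 0 0 0 0;0 0 0 0 0 0",
  grip=8,
  force=30,
)

```text
clock: 10.9
tcp_pos: [0.4552, -0.2822, 0.0037]
tcp_rot: [3.142, 0.001, 2.618]
wrist_force: [-1.2, 0.8, 5.7]
width: 0.0167
grip_force: 29.4
```

Request:
carry_out(
  series="0 0 10 0 0 0;0 0 40 0 0 0;0 0 100 0 0 0;0 0 150 0 0 0;0 0 160 0 0 0;0 0 160 0 0 0",
)

```text
clock: 11.65
tcp_pos: [0.4551, -0.282, 0.1637]
tcp_rot: [3.141, 0.001, 2.618]
wrist_force: [0.1, -0.3, -1.2]
width: 0.0167
grip_force: 29.4
```

```bash
python3 w.py w4.png feed_roller
python3 - <<'E'
from h import *
im=get_image('wrist'); W=cloud(im); s=get_state()
d=regions_of('wrist','feed_roller')
for e in d[:2]: print(e['conf'],e['rect'],rect(W,e['region'],.05,.3))
E
```

```text
11.65 [ 0.4551 -0.282   0.1637] [3.141e+00 1.000e-03 2.618e+00] 0.016692499693225123
feed_roller 0.77 [264. 214. 301. 390.] None
0.3 [459.2, 77.9, 520.0, 121.0] None
```

View pics/w4.png

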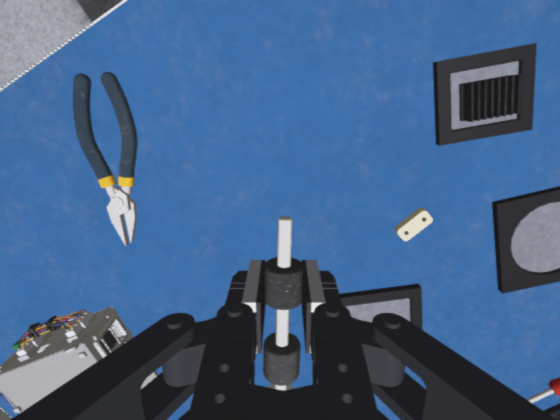

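The roller is held by one rubber, square between the pads at (283,282). I'll hover near its nest and measure.

Request:
carry_out(
  series="10 50 20 0 0 -0.1;30 100 40 0 0 -0.25;50 155 60 0 0 -0.42;75 210 60 0 0 -0.58;95 265 60 0 0 -0.74;115 320 60 0 0 -0.9;140 375 60 0 0 -1.06;165 430 60 0 0 -1.2;180 470 60 0 0 -1.281;185 482 60 0 0 -1.281;185 482 60 0 0 -1.281;185 482 60 0 0 -1.281",
)

```text
clock: 13.35
tcp_pos: [0.64, 0.1978, 0.223]
tcp_rot: [-3.141, 0.001, 1.335]
wrist_force: [0.6, 0.1, -0.1]
width: 0.0166
grip_force: 29.5
```

```bash
python3 w.py w5.png roller_nest feed_motor tape_roll connector_housing
```

```text
13.35 [0.64   0.1978 0.223 ] [-3.141e+00  1.000e-03  1.335e+00] 0.01656381524198711
roller_nest 0.59 [232.  21. 295. 174.] (array([639.2, 274.1]), array([142.3,  56.1]), 77.1, array([6.6, 7.9, 9.2]), 4112)
feed_motor 0.86 [ 71. 101. 114. 153.] (array([465.5, 291.3]), array([55.6, 26.6]), 33.9, array([14.6, 24.8, 28. ]), 1415)
feed_motor 0.67 [ 0.  1. 25. 54.] (array([429.5, 391.9]), array([50. , 21.2]), 61.1, array([ 9.7, 18.2, 25.9]), 903)
feed_motor 0.63 [ 50.   0. 127.  30.] (array([506.7, 382.5]), array([24.3, 58. ]), 79.8, array([12.5, 24.8, 28.3]), 1540)
tape_roll 0.85 [271. 239. 316. 262.] (array([631.5, 114.7]), array([21. , 54.6]), 74.3, array([ 6.7, 17.2, 18.6]), 446)
connector_housing 0.56 [200. 190. 216. 215.] (array([552.6, 187.9]), array([30.7, 14.9]), 76.2, array([ 5.6, 11. , 12.3]), 364)
```

View pics/w5.png

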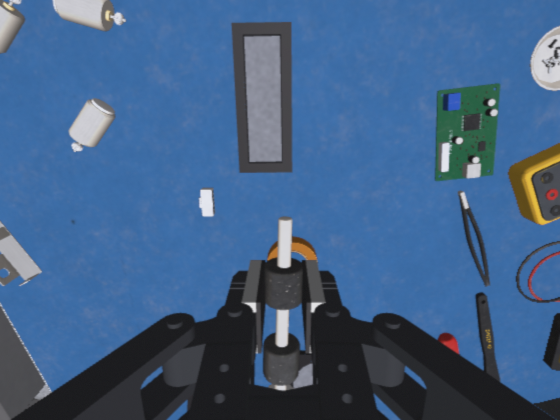

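The roller nest reads (639.2,274.1) at 77.1°, pixel (264,97), and the motor shows at (92,125). Placing the roller.

Request:
carry_out(
  series="4 50 -20 0 0 0.009;4 95 -50 0 0 0.009;4 95 -100 0 0 0.009;4 95 -150 0 0 0.009;4 95 -185 0 0 0.009;4 95 -200 0 0 0.009;4 95 -208 0 0 0.009;4 95 -213 0 0 0.009;4 95 -213 0 0 0.009;4 95 -213 0 0 0.009",
)

```text
clock: 14.85
tcp_pos: [0.6445, 0.2953, 0.0114]
tcp_rot: [3.14, -0.001, 1.346]
wrist_force: [-0.8, -0.1, -1.5]
width: 0.0166
grip_force: 29.5
```

Request:
carry_out(
  series="0 0 0 0 0 0;0 0 0 0 0 0;0 0 0 0 0 0;0 0 0 0 0 0",
  grip=40,
)

```text
clock: 15.35
tcp_pos: [0.644, 0.295, 0.0103]
tcp_rot: [-3.142, 0.0, 1.346]
wrist_force: [0.5, 0.1, 0.3]
width: 0.0399
grip_force: 0.0
```

Request:
carry_out(
  series="0 0 40 0 0 0;-40 -20 90 0 0 0;-90 -50 140 0 0 0;-130 -65 190 0 0 0.1;-134 -65 230 0 0 0.225;-134 -65 230 0 0 0.225;-134 -65 230 0 0 0.225",
  grip=85,
)

```text
clock: 16.23
tcp_pos: [0.51, 0.2299, 0.2401]
tcp_rot: [3.141, -0.0, 1.57]
wrist_force: [0.5, 0.4, -0.9]
width: 0.0847
grip_force: 0.0
```

```bash
python3 w.py w6.png roller_nest feed_roller feed_motor connector_housing
```

```text
16.225 [0.51   0.2299 0.2401] [ 3.141 -0.     1.57 ] 0.08466513699372344
roller_nest 0.93 [358.  55. 456. 200.] (array([639.2, 274.2]), array([142.4,  57.2]), 77.2, array([6.5, 7.9, 9.1]), 3607)
feed_roller 0.68 [382.  80. 427. 178.] (array([639.4, 274.8]), array([103.9,  17.4]), 75.3, array([13.6, 18.2, 22.4]), 1019)
feed_motor 0.96 [159.   0. 214.  26.] (array([421.2, 384.9]), array([44.7, 18.8]), 3.8, array([15.7, 24.2, 28. ]), 798)
feed_motor 0.76 [248.   1. 308.  32.] (array([506.2, 381.7]), array([55.1, 24.8]), 0.2, array([15.5, 24.8, 28. ]), 1173)
feed_motor 0.66 [217.  91. 264. 137.] (array([463.6, 290.9]), array([57.8, 27.4]), 36.4, array([16.5, 25.1, 28. ]), 1243)
connector_housing 0.74 [314. 193. 331. 221.] (array([552.2, 188.3]), array([30. , 14.6]), 76.7, array([ 7.4, 11. , 12.2]), 315)
```

View pics/w6.png

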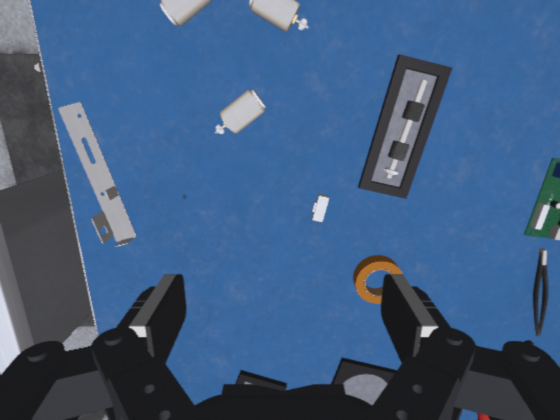

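The roller is in its pocket at (403,125). The motor is at (241,112) with its pinion to the lower left, so I'll refine its can.

Run:
```python
from h import *
im=get_image('wrist'); W=cloud(im)
ok=np.isfinite(W).all(2)
for zlo in (.004,.012,.022,.026):
    m=ok&(W[...,2]>zlo)&(W[...,2]<.035)&(np.hypot(W[...,0]-.4636,W[...,1]-.291)<.045)
    p=W[m][:,:2]*1000; c=p.mean(0); u=np.linalg.svd(p-c,full_matrices=False)[2][0]
    t=(p-c)@u; print(zlo,rect(W,m),c.round(1),np.degrees(np.arctan2(u[1],u[0])).round(1),u.round(2),t.min().round(1),t.max().round(1))
```

```text
0.004 (array([463.3, 290.8]), array([58.5, 27.4]), 36.5, array([16.3, 25.1, 28. ]), 1259) [468.7 294.5] -143.6 [-0.8  -0.59] -22.7 35.8
0.012 (array([463.3, 290.7]), array([58.5, 27.4]), 36.1, array([16.5, 25.1, 28. ]), 1251) [468.6 294.4] -143.5 [-0.8  -0.59] -22.8 35.6
0.022 (array([469.8, 295.3]), array([42.4, 23. ]), 37.0, array([22.6, 26. , 28.1]), 931) [469.7 295.4] -143.8 [-0.81 -0.59] -21.3 21.1
0.026 (array([468.9, 294.3]), array([39.2, 16.8]), 35.2, array([26.1, 27.1, 28.5]), 469) [468.9 294.9] -143.2 [-0.8 -0.6] -19.3 19.9
```

Request:
carry_out(
  series="-20 40 -20 0 0 -0.18;-41 64 -60 0 0 -0.36;-41 64 -100 0 0 -0.54;-41 64 -130 0 0 -0.72;-41 64 -160 0 0 -0.88;-41 64 -190 0 0 -0.935;-41 64 -215 0 0 -0.935;-41 64 -230 0 0 -0.935;-41 64 -237 0 0 -0.935;-41 64 -237 0 0 -0.935;-41 64 -237 0 0 -0.935",
  grip=62,
)

```text
clock: 17.9
tcp_pos: [0.4695, 0.2944, 0.0042]
tcp_rot: [-3.142, -0.001, 0.636]
wrist_force: [0.7, -0.1, -0.0]
width: 0.0617
grip_force: 0.0
```

Request:
carry_out(
  series="0 0 0 0 0 0;0 0 0 0 0 0;0 0 0 0 0 0;0 0 0 0 0 0;0 0 0 0 0 0;0 0 0 0 0 0;0 0 0 0 0 0",
  grip=15,
  force=40,
)

```text
clock: 18.77
tcp_pos: [0.4692, 0.2942, 0.0039]
tcp_rot: [-3.142, -0.001, 0.636]
wrist_force: [-1.6, -0.7, 6.4]
width: 0.0264
grip_force: 39.1
```

Request:
carry_out(
  series="0 0 10 0 0 0;0 0 40 0 0 0;0 0 100 0 0 0;0 0 150 0 0 0;0 0 160 0 0 0;0 0 160 0 0 0",
)

```text
clock: 19.52
tcp_pos: [0.469, 0.294, 0.1637]
tcp_rot: [3.142, -0.001, 0.636]
wrist_force: [0.2, 0.5, -2.1]
width: 0.0259
grip_force: 39.5
```

```bash
python3 w.py w7.png feed_motor
```

```text
19.525 [0.469  0.294  0.1637] [ 3.142e+00 -1.000e-03  6.360e-01] 0.025902407164539776
feed_motor 0.89 [254. 236. 316. 361.] None
feed_motor 0.88 [179.  67. 252. 118.] (array([508.3, 386.5]), array([27.4, 57.2]), 61.1, array([16.5, 25.1, 28. ]), 2082)
feed_motor 0.76 [133. 130. 172. 196.] (array([425.1, 399. ]), array([57.1, 27.3]), 34.3, array([15.2, 24.9, 27.9]), 1785)
```

View pics/w7.png

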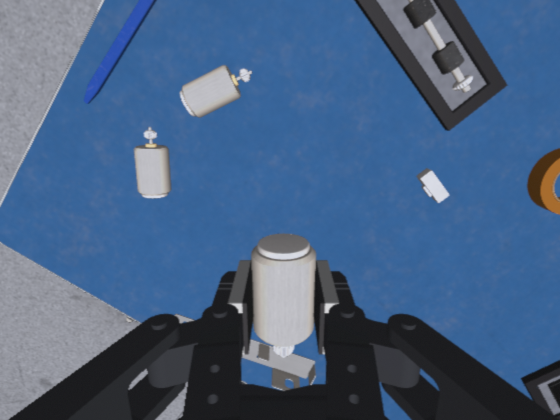

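The motor is held square between the pads at (283,290). Carrying it to its nest.

Request:
carry_out(
  series="10 -40 20 0 0 0.05;25 -90 30 0 0 0.1;40 -145 30 0 0 0.16;55 -200 30 0 0 0.22;70 -255 30 0 0 0.28;85 -310 30 0 0 0.34;100 -365 30 0 0 0.4;115 -420 20 0 0 0.46;130 -475 0 0 0 0.52;145 -525 -20 0 0 0.569;156 -559 -50 0 0 0.569;156 -559 -90 0 0 0.569;156 -559 -120 0 0 0.569;156 -559 -140 0 0 0.569;156 -559 -148 0 0 0.569;156 -559 -153 0 0 0.569;156 -559 -153 0 0 0.569;156 -559 -153 0 0 0.569",
)

```text
clock: 21.88
tcp_pos: [0.6256, -0.2652, 0.0113]
tcp_rot: [3.14, -0.0, 1.205]
wrist_force: [-0.1, -0.1, -0.9]
width: 0.0258
grip_force: 39.7
```

Request:
carry_out(
  series="0 0 0 0 0 0;0 0 0 0 0 0;0 0 0 0 0 0;0 0 0 0 0 0",
  grip=50,
)

```text
clock: 22.38
tcp_pos: [0.625, -0.265, 0.0104]
tcp_rot: [3.142, -0.0, 1.205]
wrist_force: [0.3, -0.5, -0.5]
width: 0.0497
grip_force: 0.0
```

Request:
carry_out(
  series="0 0 40 0 0 0;0 0 90 0 0 0;0 0 140 0 0 0;0 30 190 0 0 0.1;0 80 220 0 0 0.2;0 130 220 0 0 0.366;0 180 220 0 0 0.366;0 230 220 0 0 0.366;0 275 220 0 0 0.366;0 275 220 0 0 0.366;0 275 220 0 0 0.366",
  grip=85,
)

```text
clock: 23.75
tcp_pos: [0.6249, 0.0093, 0.2303]
tcp_rot: [-3.142, 0.001, 1.571]
wrist_force: [-0.7, -0.3, -0.2]
width: 0.0849
grip_force: 0.0
```

```bash
python3 w.py w8.png tape_roll tape_nest
python3 - <<'E'
from h import *
for n in ('scene','side'):
    im=snap(n,n+'2.png'); W=cloud(im)
    for q in 'feed_motor','motor_nest','nylon_spacer':
        for d in regions_of(n,q)[:4]:
            if d['rect'] is not None: print(n,q,round(d['conf'],2),rect(W,d['region'],.006,.06))
E
```

```text
23.75 [0.6249 0.0093 0.2303] [-3.142e+00  1.000e-03  1.571e+00] 0.08492579096297175
tape_nest 0.63 [231. 207. 334. 300.] (array([623.7, -87.8]), array([97.4, 96.4]), 74.5, array([6.5, 7.7, 8.9]), 3332)
tape_nest 0.48 [255. 342. 317. 390.] (array([ 628.5, -256.7]), array([67.4, 67.3]), 69.5, array([6.3, 7.4, 8.7]), 839)
scene feed_motor 0.78 (array([ 620.2, -270.9]), array([56. , 28.6]), 74.7, array([15.8, 26.7, 32.1]), 194)
scene feed_motor 0.43 (array([549.6, 186.5]), array([26.4, 13.9]), 70.7, array([ 8.1, 10.9, 14.2]), 39)
scene feed_motor 0.31 (array([621.1, -89.1]), array([97.8, 99.5]), 74.4, array([ 6.2,  8.1, 11.3]), 491)
scene motor_nest 0.84 (array([ 619. , -271.2]), array([99.1, 67.1]), 69.0, array([ 6.2,  8. , 11.3]), 299)
scene nylon_spacer 0.51 (array([ 543.4, -195.1]), array([16.8, 32.9]), 20.2, array([ 6.5,  8.7, 11.5]), 61)
side feed_motor 0.96 (array([423.2, 402.5]), array([55.8, 26.9]), 31.7, array([11.9, 23.5, 28.5]), 393)
side feed_motor 0.89 (array([506.5, 390.7]), array([25.9, 56.6]), 60.2, array([11.9, 23.6, 28.7]), 359)
side feed_motor 0.5 (array([ 624.2, -259.3]), array([44.5, 25.3]), 56.8, array([ 9. , 24.8, 31.2]), 140)
side motor_nest 0.88 (array([ 622.2, -267.7]), array([101.4,  72.8]), 69.3, array([ 6.3,  8. , 14.1]), 190)
side nylon_spacer 0.64 (array([470.1, -94.9]), array([79.2, 70.4]), 71.6, array([6.1, 7.6, 9.9]), 194)
side nylon_spacer 0.59 (array([ 546.3, -187.3]), array([13.4, 22.9]), 19.1, array([ 6.6,  8. , 11.1]), 29)
```

View pics/w8.png

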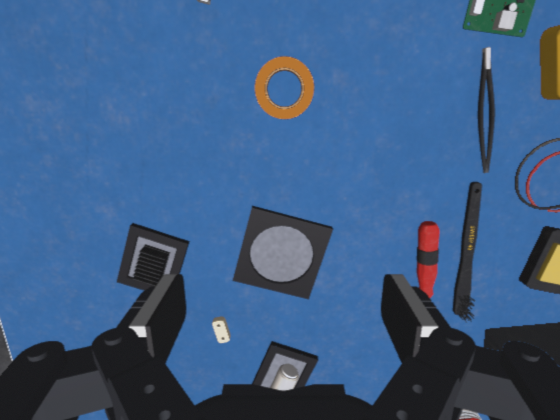

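The tape is at (284,88) and its empty round pocket at (283,252). The motor shows in its nest at (286,377). Grasping the tape.

Request:
carry_out(
  series="1 50 -20 0 0 0;1 87 -60 0 0 0;1 87 -120 0 0 0;1 87 -170 0 0 0;1 87 -205 0 0 0;1 87 -218 0 0 0;1 87 -225 0 0 0;1 87 -228 0 0 0;1 87 -228 0 0 0;1 87 -228 0 0 0",
)

```text
clock: 25.55
tcp_pos: [0.6266, 0.0971, 0.0033]
tcp_rot: [3.14, -0.0, 1.571]
wrist_force: [0.6, 0.8, -0.4]
width: 0.0847
grip_force: 0.0
```

Request:
carry_out(
  series="0 0 0 0 0 0;0 0 0 0 0 0;0 0 0 0 0 0;0 0 0 0 0 0;0 0 0 0 0 0;0 0 0 0 0 0",
  grip=45,
  force=40,
)

```text
clock: 26.3
tcp_pos: [0.6263, 0.0971, 0.0031]
tcp_rot: [3.141, -0.0, 1.571]
wrist_force: [-0.7, -0.9, 4.3]
width: 0.056
grip_force: 42.1
```

Request:
carry_out(
  series="0 0 10 0 0 0;0 0 40 0 0 0;0 0 100 0 0 0;0 0 120 0 0 0;0 0 120 0 0 0;0 0 120 0 0 0",
)

```text
clock: 27.05
tcp_pos: [0.6249, 0.0968, 0.1206]
tcp_rot: [-3.139, 0.001, 1.571]
wrist_force: [0.4, -0.1, -0.2]
width: 0.0556
grip_force: 42.8
```

```bash
python3 w.py w9.png tape_roll
```

```text
27.05 [0.6249 0.0968 0.1206] [-3.139e+00  1.000e-03  1.571e+00] 0.05555804341660076
tape_roll 0.6 [215. 220. 349. 352.] None
```

View pics/w9.png

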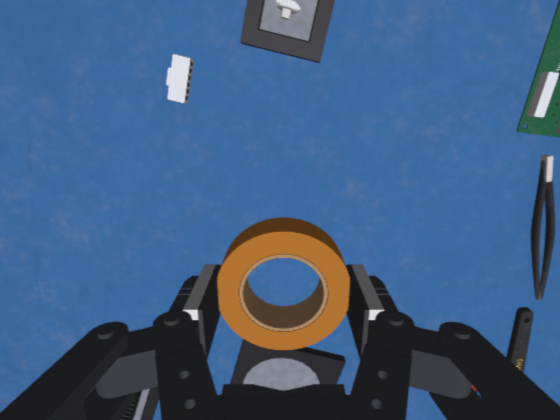

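The tape is held level and centred at (284,285). Placing it.

Request:
carry_out(
  series="0 -45 0 0 0 0;-1 -95 0 0 0 0;-2 -145 0 0 0 0;-2 -185 0 0 0 0;-2 -185 -30 0 0 0;-2 -185 -65 0 0 0;-2 -185 -92 0 0 0;-2 -185 -105 0 0 0;-2 -185 -110 0 0 0;-2 -185 -113 0 0 0;-2 -185 -113 0 0 0;-2 -185 -113 0 0 0",
)

```text
clock: 28.65
tcp_pos: [0.6245, -0.0881, 0.0101]
tcp_rot: [3.14, 0.0, 1.571]
wrist_force: [0.1, -0.8, -1.3]
width: 0.0559
grip_force: 42.8
```

Request:
carry_out(
  series="0 0 0 0 0 0;0 0 0 0 0 0;0 0 0 0 0 0;0 0 0 0 0 0",
  grip=75,
)

```text
clock: 29.15
tcp_pos: [0.624, -0.088, 0.0093]
tcp_rot: [-3.142, -0.0, 1.571]
wrist_force: [0.2, -0.1, -0.0]
width: 0.0752
grip_force: 0.0
```

Request:
carry_out(
  series="0 0 20 0 0 0;0 0 60 0 0 0;0 0 110 0 0 0;0 -30 160 0 0 0;-50 -80 220 0 0 0;-60 -130 250 0 0 0;-60 -170 260 0 0 0;-60 -170 260 0 0 0;-60 -170 260 0 0 0",
  grip=85,
)

```text
clock: 30.28
tcp_pos: [0.564, -0.2577, 0.2702]
tcp_rot: [3.141, -0.0, 1.57]
wrist_force: [0.4, 0.5, 0.7]
width: 0.0847
grip_force: 0.0
```

```bash
python3 w.py w10.png tape_roll tape_nest feed_motor motor_nest heat_sink sink_nest nylon_spacer
```

```text
30.275 [ 0.564  -0.2577  0.2702] [ 3.141 -0.     1.57 ] 0.08471697031951962
tape_roll 0.67 [314.   1. 371.  39.] (array([ 625.4, -100.9]), array([57.7, 34.2]), 1.2, array([ 9. , 21.7, 23.1]), 1198)
tape_nest 0.95 [284.   0. 390.  67.] (array([ 619.5, -102.9]), array([65.8, 96.2]), 74.7, array([6.6, 8. , 9.3]), 2542)
tape_nest 0.64 [321. 156. 352. 203.] (array([ 624., -272.]), array([57.6, 27.7]), 69.1, array([19.3, 28.9, 31.9]), 929)
feed_motor 0.98 [320. 156. 352. 202.] (array([ 624. , -271.9]), array([57.7, 27.6]), 68.8, array([19.1, 28.8, 31.9]), 944)
motor_nest 0.74 [295. 126. 373. 224.] (array([ 623.1, -271.4]), array([97.1, 66.2]), 68.5, array([6.5, 7.8, 9.1]), 2108)
heat_sink 0.57 [168.   1. 212.  41.] (array([469.6, -98.8]), array([39.2, 34.5]), 70.7, array([ 6.7, 10.4, 22.8]), 1192)
sink_nest 0.71 [155.   0. 231.  68.] (array([ 468.2, -103.5]), array([66. , 68.8]), 70.4, array([6.6, 8. , 9.5]), 1669)
nylon_spacer 0.75 [259.  97. 277. 125.] (array([ 546.6, -194.1]), array([15.4, 33.4]), 12.5, array([ 7.3,  8.8, 10.2]), 391)
```

View pics/w10.png

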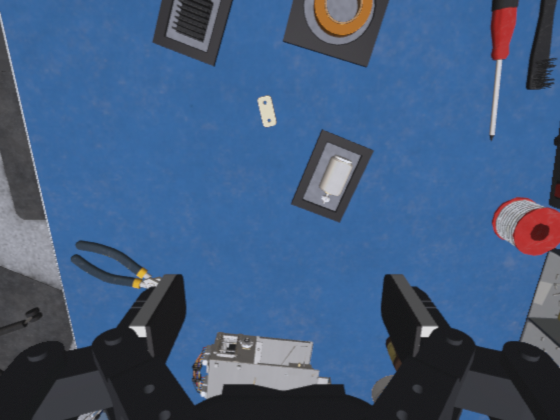

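The motor lies centred at (336,178). The tape at (343,5) is cut off at the top of the frame, so I'll check it with the other cameras before handing in.

Run:
```python
from h import *
for n in ('scene','side'):
    im=snap(n); W=cloud(im); ok=np.isfinite(W).all(2)
    for nm,c,r,z in (('tape',(.6237,-.0878),.035,.016),('sink',(.470,-.098),.026,.014),('roller',(.6392,.2741),.06,.015),('motor',(.623,-.2713),.035,.022)):
        m=ok&(np.hypot(W[...,0]-c[0],W[...,1]-c[1])<r)&(W[...,2]>z)&(W[...,2]<.04)
        print(n,nm,rect(W,m))
        if nm=='tape' and m.sum()>20:
            p=W[m&(W[...,2]>.019)]; print(' plane',np.linalg.lstsq(np.c_[p[:,:2]-c,np.ones(len(p))],p[:,2],rcond=None)[0].round(4),len(p))
```

```text
scene tape (array([623.1, -88.5]), array([61.3, 56.3]), 39.1, array([17.1, 21. , 24.8]), 234)
 plane [-0.0095  0.0014  0.0218] 188
scene sink (array([470.1, -99.3]), array([39.8, 31.1]), 70.0, array([14.8, 19.3, 23.7]), 166)
scene roller (array([634.7, 264.2]), array([82.7, 20.1]), 73.4, array([15.6, 18.7, 23.1]), 79)
scene motor (array([ 621.3, -271.8]), array([55.3, 26.8]), 68.2, array([23.1, 28.5, 33.6]), 138)
side tape (array([624.8, -86.6]), array([54.1, 61.8]), 26.8, array([17. , 21.1, 24.1]), 211)
 plane [-0.0079  0.0033  0.0216] 171
side sink (array([471.7, -95.5]), array([43.6, 31.6]), 72.9, array([15.7, 20. , 23.4]), 142)
side roller (array([639. , 278.1]), array([103.6,  17.6]), 73.3, array([15.4, 18.7, 22.8]), 175)
side motor (array([ 626.2, -262.3]), array([47., 28.]), 76.8, array([23. , 28.3, 32.7]), 85)
```

All four parts are seated level and centred.

```bash
python3 -c "
from station import *
print(hand_in())"
```

```text
the job is handed in; nothing more can be done
None
```

I handed the job in at about 30 s of the 120 s limit: the motor, feed roller, heat sink and tape each measured flat and centred in their matching pockets, all released, with the spacer and connector housing undisturbed (the hand-in itself returned no verdict).

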